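Put the grinding head away and find the canister's lid

TASK

Put the grinding head that stands on the glass grinder's grid into the open canister held in the steel clamp, then close that canister: only one of the three look-alike lids on the sloping rack fits it, so try them until one snaps fully home, flat on the rim. Leave the other two lids lying on the rack or the bench, clear of the canister, and do not knock or shift the figurine, the bottle or the brush.

Things in the scene. Friction and masses are not known exactly. Their poses are not given: they have to be found in the camera images.
- head: steel grinding head, a cylinder 28 mm across and 26 mm tall with a 14 mm stub on top, 40 mm tall in all, about 90 g, standing upright on the grid of the glass grinder. Origin: centre of its underside, z up.
- grinder: bench glass grinder (white top, red band, blue base), 270 x 220 mm and 130 mm high, fixed; flat grid on top. A fixed steel spindle stub 26 mm across and 20 mm tall stands on the grid at (60, 30) mm in its frame. Origin: centre of its underside.
- mouth (a point): centre of the mouth of the white canister held fast in the clamp, at its rim top, 62 mm above the bench. Canister: round, 100 mm across, neck in the top 12 mm, inside 57 mm deep; mouth 67, 74 or 81 mm across (varies from start to start), rim 3 mm wide; three sprung balls stick 3 mm into the mouth 4 mm below the rim. Two other fixed canisters without clamp, farther off, are not to be used.
- clamp: square steel base plate 136 x 136 mm, 6 mm thick, with a collar around the foot of the canister in use; fixed. Origin: centre of its underside, on the canister's axis.
- rack: plywood rack, fixed, 350 mm wide (its y), 110 mm deep, 86 mm high at the back. Its board slopes 25 degrees, low edge towards its -x (the robot's side). Three lids lie on it side by side along its y, 112 mm apart, each on its plug, kept from sliding by two 8 mm pins at its low side, no higher than the top of the disc. Origin: centre of its underside.
- figurine: pale plaster figurine with wings, 145 mm tall, foot 64 mm across, bystander. Origin: centre of its underside.
- bottle: bottle with black cap, 60 mm across and 150 mm tall, bystander. Origin: centre of its underside.
- brush: hand brush lying on the bench, bystander. Origin: underside, about mid-length; x along it.
- lid_a: grey plastic lid: disc 96 mm across, 4 mm thick; on top a round knob 24 mm across, 26 mm tall, on the axis; below, a 6 mm deep skirt and a plug reaching 11 mm below the disc, its lowest 2.5 mm tapered. Origin: on the axis at the disc's underside, the face that rests on the rim (knob 4 to 30 mm above it); z towards the knob. About 70 g. Starts on the rack, axis tilted 25 degrees.
- lid_b: second lid, same look, sizes and origin as lid_a. Only the hidden inner widths of skirt and plug differ, by 7 mm in diameter from lid to lid; which lid fits changes from start to start and is not told. The fitting lid first rests on the mouth's balls about 8 mm high, and snaps home under a press of about 5 to 10 N: disc flat on the rim, 1.5 mm of play.
- lid_c: third lid, same look, sizes and origin as lid_a. A lid that does not fit stops 5 mm or more above the rim however it is pressed (15 N is plenty to tell). The fitting lid's taper still finds the mouth when up to 3 mm off centre.
There are look-alikes about, which are no part of the job. Leave any purple or turquoise look-alike of the lid_b alone.

How it is judged:
By the outcome, as a careful person would: the job done as asked, in the order asked, and still so for the second after the job is handed in, with the robot touching nothing.
It also fails if it takes over 72 s, if anything falls off the work surface, if the arm or the gripper's body presses on something with over 40 N, if the wrist force passes 120 N, or if a joint passes its speed limit or range.

ROBOT

A 7-joint arm with a two-finger parallel gripper is mounted at the origin on the work surface. World frame = base frame: x ahead of the robot, y to its left, z up, the work surface at z = 0. Lengths are in m, angles in rad, forces in N, time in s.
With the tool pointing down it reaches from about 0.35 to 0.9 m from the base axis. Payload 19.9 kg.
Tool frame: the origin (TCP) lies midway between the tips of the shut fingers; the grasp point (between the pads) lies 19 mm behind it; z points along the fingers, y is the line along which they close (so a half turn about z gives the same grasp; the last joint's range is limited). The gripper opens to 94 mm and grips with 3 to 60 N. Pads are 16 mm wide; open, the fingers measure 119 mm over their backs; the gripper's body (75 mm by 177 mm) begins 78 mm behind the grasp point.
Start: joints at [-1.391, 0.417, -0.01, 1.614, 0.005, 1.111, -0.053], TCP at [0.137, 0.61, 0.205] pointing down, gripper open.
Joint ranges: [-2.81, 2.81], [-0.39, 2.02], [-1.27, 1.25], [0.06, 2.57], [-1.19, 4.33], [0.19, 2], [-2.82, 2.82]. Speed limits (rad/s): [1.89, 1.89, 2.39, 2.39, 3.01, 3.01, 3.01].

INTERFACE

Orientations are given as a unit quaternion [x, y, z, w].
In Python, from rig import telemetry, snapshot, get_calibration, robot gives the robot as it stands.
- The arm moves only by the tool send_rows, never from a script. Its argument "commands" is a list of rows, each an object with "slide": the shift along the tool's x, y, z in cm, a list of three; "rot": the turn, a rotation vector about the tool's x, y, z in degrees, a list of three; "grip": the finger opening in cm, from 0 to 9.4. In form: [{"slide": [dx, dy, dz], "rot": [rx, ry, rz], "grip": grip}, ...]. A call has 1 to 8 rows; each row is the pose to reach, as a shift and turn from the pose commanded when the call began, along the tool's axes at that moment; what a row does not reach only later rows make up. A row lasts 1/12 s, in which the tool goes at most 41.7 mm and 7.16 degrees, less where a joint would pass 70% of its speed; a pose out of reach is approached as far as the arm can. A call with a gripper value outside its range is refused whole. The fingers move at their own pace and stop on an object; "squeeze" is the grip in N (left out, the last holds). Time passes only in rows, so rows that repeat a pose let the fingers close. It gives the time, the measured TCP pose, the force, the opening and the grip force at its end, in the units of the state.
- telemetry.get_obs(): the state, without advancing time (a new reading comes with each control period).
- snapshot(name): name is "side" or "top"; returns (picture, depth): 384x512x3 uint8, blue, green, red; 384x512 float32, m along the optical axis (not along the pixel's ray), 0 where there is no reading.
- get_calibration(name): a dict with "fx", "fy", "cx", "cy" (pixels), "cam_to_world" (4x4, takes a point from camera to world coordinates). Camera axes: x right, y up, looking along -z (the intrinsics and any distortion apply to the point x, -y, -z); pixel columns grow to the right and rows downward; lengths in m; the calibration is good to about 2 mm. A picture is of the moment at which its call begins. get_calibration takes no time and is no camera call.
- robot.job_done(): hands the job in; it is judged then, once.
The state is a dict: "clock": time; "q": joint angles; "qvel": joint speeds; "joint_torque": joint torques, N m; "position": TCP position; "tcp_rot": TCP orientation; "force": force on the tool from outside, world axes, zero at the start; "wrist_torque": the same for the moment, N m; "gripper_width": finger opening in m; "gripper_force": force on a finger pad.
Only numpy, scipy, OpenCV 4.12 (cv2) and the standard library are available. Lean on these libraries where they do the work, as an engineer would, in place of code of your own. Each camera call takes 0.05 s, during which the arm holds its last target. There are 200 camera calls.

## Working session

There is one attempt and no reset: what is moved stays moved. The work goes in short steps, Python scripts to look and compute and a tool call to move; the robot and the scene stay as the last step left them, time stands still between calls to the robot, and variables do not carry over. Pictures are saved under pics/ and viewed, at most 10 in all, crops included, and the job is handed in when it is done.

Besides the shell and the picture viewer there is one more tool, called after "Emit:" as name(argument=value, ...) on one line, values as JSON. send_rows: Moves the arm, as the interface text tells. Its arguments: {"type":"object","properties":{"commands":{"type":"array","items":{"type":"object","properties":{"slide":{"type":"array","items":{"type":"number"}},"rot":{"type":"array","items":{"type":"number"}},"grip":{"type":"number"}}}},"squeeze":{"type":"number"}},"required":["commands"]}

```bash
ls; mkdir -p pics; python3 - <<'E'
from rig import telemetry,snapshot,get_calibration
import cv2,numpy as np
o=telemetry.get_obs();print(o)
for n in("side","top"):
    p,d=snapshot(n);cv2.imwrite(f"pics/{n}0.png",p);np.save(f"pics/{n}0.npy",d)
    print(n,get_calibration(n), (d>0).mean())
E
```

```text
pics
{'clock': 0.0, 'q': array([-1.39049402,  0.41797871, -0.01036134,  1.61414991,  0.0046845 ,
        1.11070622, -0.05299731]), 'qvel': array([ 0.00010357,  0.00043716,  0.00016083,  0.00101323,  0.00137798,
       -0.00043619, -0.0007071 ]), 'joint_torque': array([ 8.55363328e-05, -8.51255107e+01,  6.39018975e-01, -4.25963008e+01,
       -4.87470010e-02,  1.90244318e-02,  9.25364975e-05]), 'position': array([0.1373844 , 0.60933332, 0.20483226]), 'tcp_rot': array([ 1.10645481e-01,  9.93859752e-01, -6.07600579e-04, -4.06712587e-05]), 'force': array([ 0.0059708 ,  0.48557717, -0.51950605]), 'wrist_torque': array([ 0.00767711, -0.0256475 , -0.05123536]), 'gripper_force': 0.0, 'gripper_width': 0.0936320281513312}
side {'fx': 447.23162376821006, 'fy': 447.23162376821006, 'cx': 259.0348779828508, 'cy': 193.72808563828738, 'cam_to_world': array([[ 0.75044263,  0.49580432, -0.43705141, -0.02369594],
       [-0.66082477,  0.57496327, -0.48241877, -0.72814299],
       [ 0.0121032 ,  0.650842  ,  0.75911672,  1.10357815],
       [ 0.        ,  0.        ,  0.        ,  1.        ]])} 0.9962412516276041
top {'fx': 375.5986205458611, 'fy': 375.5986205458611, 'cx': 250.99503607210968, 'cy': 189.78775780542438, 'cam_to_world': array([[-0.00794412,  0.9991322 , -0.04088677,  0.47243688],
       [-0.99991284, -0.00836822, -0.01021187, -0.11288093],
       [-0.01054516,  0.04080209,  0.9991116 ,  1.18830137],
       [ 0.        ,  0.        ,  0.        ,  1.        ]])} 0.9960072835286459
```

View pics/side0.png

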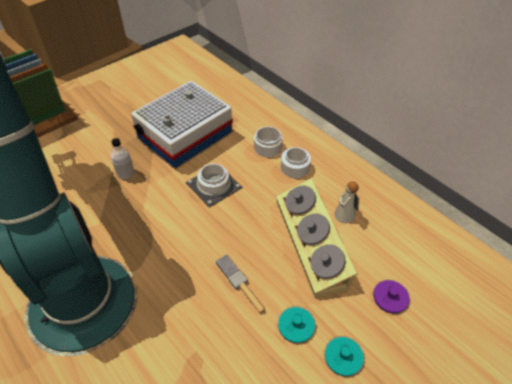

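View pics/top0.png

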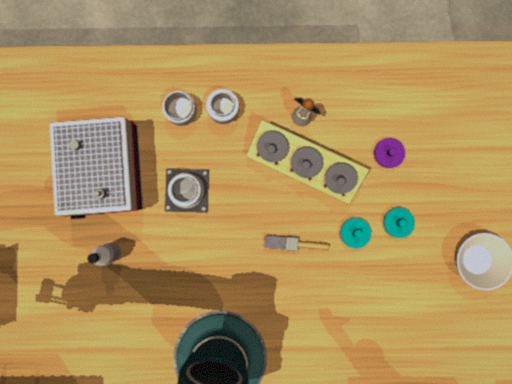

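The side view shows the grinder (183,120) with two stubs at (168,121) and (189,95), the clamped canister at (213,180), the rack with lids at (301,199), (314,230), (327,262), the brush at (240,285), the bottle at (122,160) and the figurine at (347,205). In the top view the canister is at (186,190), the lids are at (272,148), (307,161), (342,178), and the stubs are at (75,144) and (102,193).

```bash
cat > h.py <<'E'
import numpy as np,cv2
from rig import telemetry,snapshot,get_calibration
from scipy.spatial.transform import Rotation as R
def cloud(n,d):
    c=get_calibration(n);v,u=np.mgrid[:384,:512]
    P=np.stack([(u-c['cx'])/c['fx']*d,-(v-c['cy'])/c['fy']*d,-d],-1)
    T=c['cam_to_world'];return P@T[:3,:3].T+T[:3,3]
def ray(n,u,v,z):
    c=get_calibration(n);T=c['cam_to_world']
    r=T[:3,:3]@np.array([(u-c['cx'])/c['fx'],-(v-c['cy'])/c['fy'],-1]);o=T[:3,3]
    return o+r*(z-o[2])/r[2]
def move(dp):
    "world shift (m)->tool cm"
    o=telemetry.get_obs();return R.from_quat(o['tcp_rot']).inv().apply(dp)*100
E
python3 - <<'E'
from h import *
d=np.load('pics/top0.npy');P=cloud('top',d);p=cv2.imread('pics/top0.png')
s=cv2.imread('pics/side0.png')
for u,v in[(75,144),(102,193),(95,165),(62,205),(186,190),(272,148),(307,161),(342,178),(285,243),(308,104),(96,258),(210,320)]:print((u,v),P[v,u].round(3))
# grinder top corners
m=((P[...,2]>.122)&(P[...,2]<.136)&(P[...,1]>.2)).astype(np.uint8)
m=cv2.morphologyEx(m,cv2.MORPH_OPEN,np.ones((5,5)))
ys,xs=np.nonzero(m);q=P[ys,xs];print('grinder',cv2.minAreaRect(q[:,:2].astype(np.float32)),np.median(q[:,2]))
# stubs
for u,v in[(75,144),(102,193)]:
    w=P[v-14:v+15,u-14:u+15].reshape(-1,3)
    for lo,hi in((.137,.148),(.148,.155),(.155,.175)):
        a=w[(w[:,2]>lo)&(w[:,2]<hi)]
        if len(a):print('stub',u,v,lo,len(a),a.mean(0).round(4),a.max(0).round(3))
# canister rim
w=P[165:215,160:212].reshape(-1,3);a=w[(w[:,2]>.057)&(w[:,2]<.067)]
print('rim',cv2.minEnclosingCircle(a[:,:2].astype(np.float32)),len(a))
c=np.hstack([cv2.resize(p[115:235,40:150],None,fx=4,fy=4,interpolation=2)[:480],cv2.resize(s[80:200,125:210],None,fx=4,fy=4,interpolation=2)])
cv2.imwrite('pics/c.png',c);print(c.shape)
E
```

```text
(75, 144) [0.646 0.386 0.155]
(102, 193) [0.509 0.309 0.156]
(95, 165) [0.59 0.34 0.13]
(62, 205) [0.477 0.434 0.129]
(186, 190) [0.521 0.102 0.019]
(272, 148) [ 0.638 -0.164  0.104]
(307, 161) [ 0.599 -0.265  0.103]
(342, 178) [ 0.549 -0.365  0.102]
(285, 243) [ 0.355 -0.205  0.02 ]
(308, 104) [ 0.753 -0.263  0.149]
(96, 258) [0.33  0.327 0.149]
(210, 320) [0.12  0.029 0.017]
grinder ((0.5898969173431396, 0.35974201560020447), (0.2673173248767853, 0.21833094954490662), 4.011602401733398) 0.13050529254125598
stub 75 144 0.137 23 [0.6444 0.3885 0.1433] [0.657 0.404 0.148]
stub 75 144 0.148 63 [0.6469 0.3933 0.1511] [0.659 0.406 0.155]
stub 75 144 0.155 1 [0.6462 0.386  0.1554] [0.646 0.386 0.155]
stub 102 193 0.137 17 [0.5079 0.3131 0.1415] [0.538 0.342 0.148]
stub 102 193 0.148 18 [0.5095 0.3129 0.1527] [0.521 0.333 0.155]
stub 102 193 0.155 71 [0.5087 0.3188 0.1619] [0.521 0.334 0.174]
rim ((0.5227352976799011, 0.10416490584611893), 0.04027729853987694) 102
(480, 780, 3)
```

View pics/c.png

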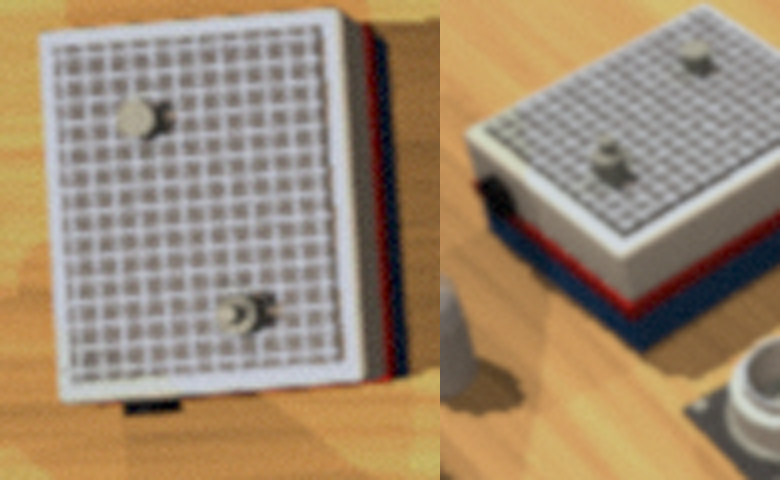

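The left crop shows the head (body plus stub) at crop (240,313) and the plain spindle at (138,120), which matches the (60,30) offset. So the head is at about world (0.51, 0.316).

```bash
cat >> h.py <<'E'
def tri(a,b):
    A=[];B=[]
    for n,(u,v) in(('top',a),('side',b)):
        o=get_calibration(n)['cam_to_world'][:3,3];r=ray(n,u,v,0)-o;r/=np.linalg.norm(r)
        M=np.eye(3)-np.outer(r,r);A.append(M);B.append(M@o)
    x=np.linalg.lstsq(np.vstack(A),np.hstack(B),rcond=None)[0]
    return x,np.linalg.norm(np.hstack(B)-np.vstack(A)@x)
def ell(mask,amin=150):
    cs,_=cv2.findContours(mask.astype(np.uint8),cv2.RETR_EXTERNAL,cv2.CHAIN_APPROX_NONE)
    return [cv2.fitEllipse(cv2.convexHull(c)) for c in cs if cv2.contourArea(c)>amin]
def grey(p,lo,hi):
    p=cv2.GaussianBlur(p,(3,3),0).astype(int);g=p.mean(2);return (np.ptp(p,axis=2)<30)&(g>lo)&(g<hi)
E
python3 - <<'E'
from h import *
t=cv2.imread('pics/top0.png');s=cv2.imread('pics/side0.png')
for n,p,b in(('top',t,(230,110,380,210)),('side',s,(275,175,360,300))):
    m=np.zeros(p.shape[:2],bool);x0,y0,x1,y1=b;m[y0:y1,x0:x1]=grey(p,60,150)[y0:y1,x0:x1]
    m=cv2.morphologyEx(m.astype(np.uint8),cv2.MORPH_OPEN,np.ones((3,3)))
    print(n,[tuple(np.round(np.r_[e[0],e[1]],1)) for e in ell(m)])
    cx,cy=((186,190),(213,180))[n=='side']
    w=np.zeros(p.shape[:2],bool);w[cy-25:cy+25,cx-25:cx+27]=grey(p,165,256)[cy-25:cy+25,cx-25:cx+27]
    print(' rim',[tuple(np.round(np.r_[e[0],e[1]],1)) for e in ell(w)])
    hu,hv=((100,193.2),(168,118))[n=='side'];print(' head',ray(n,hu,hv,.170).round(4))
Pt=cloud('top',np.load('pics/top0.npy'));Ps=cloud('side',np.load('pics/side0.npy'))
w=Ps[150:200,185:245].reshape(-1,3);a=w[(w[:,2]>.058)&(w[:,2]<.068)];print('rim side',cv2.minEnclosingCircle(a[:,:2].astype(np.float32)),len(a))
w=Ps[105:130,155:180].reshape(-1,3)
for lo,hi in((.140,.153),(.153,.159),(.159,.175)):
    a=w[(w[:,2]>lo)&(w[:,2]<hi)];print('head side',lo,len(a),a.mean(0).round(4))
c=np.hstack([cv2.resize(t[150:230,145:225],None,fx=5,fy=5,interpolation=2),cv2.resize(s[140:220,170:250],None,fx=5,fy=5,interpolation=2)])
cv2.imwrite('pics/can.png',c)
E
```

```text
top [(np.float64(340.7), np.float64(177.7), np.float64(29.5), np.float64(31.6)), (np.float64(306.4), np.float64(161.8), np.float64(29.7), np.float64(31.2)), (np.float64(272.4), np.float64(146.0), np.float64(30.2), np.float64(30.6))]
 rim [(np.float64(183.6), np.float64(189.8), np.float64(31.1), np.float64(32.1))]
 head [0.5083 0.3089 0.17  ]
side [(np.float64(327.5), np.float64(261.2), np.float64(32.1), np.float64(33.8)), (np.float64(313.1), np.float64(228.8), np.float64(28.5), np.float64(32.3)), (np.float64(300.2), np.float64(199.8), np.float64(25.9), np.float64(30.5))]
 rim []
 head [0.5041 0.2956 0.17  ]
rim side ((0.5182157754898071, 0.14835506677627563), 0.09057677537202835) 99
head side 0.14 23 [0.5062 0.3073 0.1471]
head side 0.153 26 [0.5076 0.3113 0.1558]
head side 0.159 23 [0.5097 0.3118 0.1659]
```

View pics/can.png

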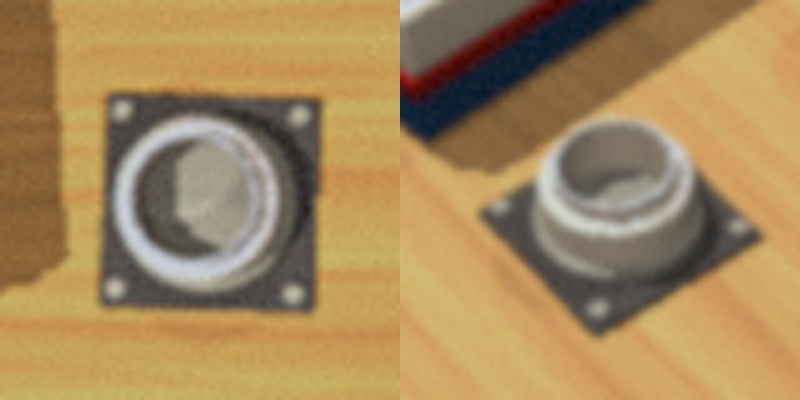

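The crops show the clamp's plate corner bolts (mean about top px (186.5,190.3)) and the canister mouth at about top px (183.7,189.7), side px (213.5,173).

```bash
python3 - <<'E'
from h import *
print('plate',ray('top',186.5,190.3,.006),ray('side',213.8,183.2,.006))
print('mouth',ray('top',183.7,189.7,.062),ray('side',213.4,173,.062))
L=[]
for a,b in(((272.4,146),(300.2,199.8)),((306.4,161.8),(313.1,228.8)),((340.7,177.7),(327.5,261.2))):
    x,e=tri(a,b);L.append(x);print('lid',x.round(4),e)
y=L[0]-L[2];print('yaw',np.degrees(np.arctan2(-y[0],y[1])),np.linalg.norm(y))
# disc plane check via depth
P=cloud('top',np.load('pics/top0.npy'))
for u,v in((272,146),(306,162),(341,178)):
    w=P[v-13:v+14,u-13:u+14];vv,uu=np.mgrid[-13:14,-13:14];r=np.hypot(uu,vv);q=w[(r>6)&(r<12)]
    c=q.mean(0);n=np.linalg.svd(q-c)[2][2];n*=np.sign(n[2]);print(c.round(4),n.round(3),np.degrees(np.arccos(n[2])))
for u,v in((100,193.2),(100.5,193)):print(ray('top',u,v,.17),ray('side',168,120,.17))
E
```

```text
plate [0.52090725 0.10277457 0.006     ] [0.52555008 0.10097406 0.006     ]
mouth [0.52048766 0.10099356 0.062     ] [0.52328744 0.09420299 0.062     ]
lid [ 0.6505 -0.1677  0.0664] 0.0020659354588110574
lid [ 0.602  -0.2689  0.0665] 0.002110589807050993
lid [ 0.5533 -0.3704  0.0669] 0.002028843405485054
yaw -25.618491366527973 0.22487383477626935
[ 0.6465 -0.1648  0.0841] [ 0.723 -0.679  0.132] 82.39742830970023
[ 0.5979 -0.2638  0.0869] [ 0.682 -0.712  0.167] 80.36250092048142
[ 0.5502 -0.3672  0.0808] [ 0.064 -0.971  0.229] 76.75154285897688
[0.50825133 0.3089352  0.17      ] [0.49858354 0.28737994 0.17      ]
[0.50878514 0.30757196 0.17      ] [0.49858354 0.28737994 0.17      ]
```

Emit:
send_rows(commands=[{"slide": [-21.4,-10.5,0],"rot": [0,0,0],"grip": 6},{"slide": [-21.4,-10.5,0],"rot": [0,0,0],"grip": 6},{"slide": [-21.4,-10.5,0],"rot": [0,0,0],"grip": 6},{"slide": [-21.4,-10.5,0],"rot": [0,0,0],"grip": 6},{"slide": [-21.4,-10.5,0],"rot": [0,0,0],"grip": 6},{"slide": [-21.4,-10.5,0],"rot": [0,0,0],"grip": 6},{"slide": [-21.4,-10.5,0],"rot": [0,0,0],"grip": 6},{"slide": [-21.4,-10.5,0],"rot": [0,0,0],"grip": 6}], squeeze=25)

```text
clock: 0.77
position: [0.3245, 0.4589, 0.2053]
tcp_rot: [0.112, 0.994, -0.0, 0.0]
force: [-1.4, 0.5, -0.1]
gripper_width: 0.0598
gripper_force: 0.0
```

Emit:
send_rows(commands=[{"slide": [-21.4,-10.5,0],"rot": [0,0,0],"grip": 6},{"slide": [-21.4,-10.5,0],"rot": [0,0,0],"grip": 6},{"slide": [-21.4,-10.5,0],"rot": [0,0,0],"grip": 6},{"slide": [-21.4,-10.5,0],"rot": [0,0,0],"grip": 6},{"slide": [-21.4,-10.5,0],"rot": [0,0,0],"grip": 6},{"slide": [-21.4,-10.5,0],"rot": [0,0,0],"grip": 6},{"slide": [-21.4,-10.5,0],"rot": [0,0,0],"grip": 6},{"slide": [-21.4,-10.5,0],"rot": [0,0,0],"grip": 6}])

```text
clock: 1.43
position: [0.5091, 0.3105, 0.205]
tcp_rot: [0.111, 0.994, -0.0, -0.0]
force: [-0.8, 0.9, -0.1]
gripper_width: 0.0599
gripper_force: 0.0
```

```bash
python3 - <<'E'
from h import *
s,_=snapshot('side')
cv2.imwrite('pics/s1.png',cv2.resize(s[50:170,110:240],None,fx=4.5,fy=4.5,interpolation=2))
E
```

```text
(no output)
```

View pics/s1.png

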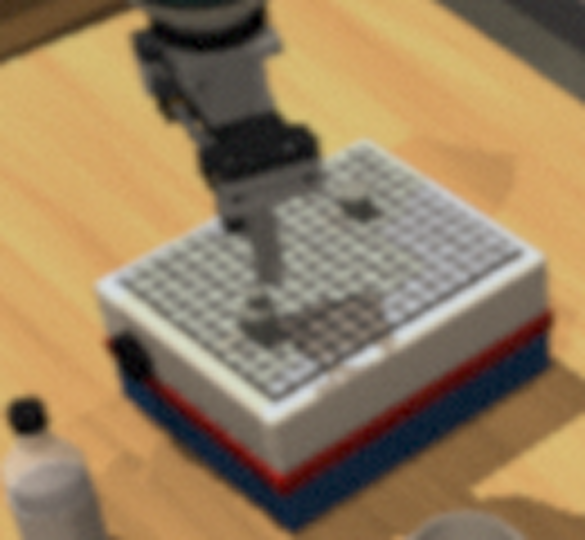

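The gripper hangs over the head (crop (262,320)), fingers straddling it. I'll descend and grip.

Emit:
send_rows(commands=[{"slide": [0,0,2.5],"rot": [0,0,0],"grip": 6},{"slide": [0,0,5],"rot": [0,0,0],"grip": 6},{"slide": [0,0,7.0],"rot": [0,0,0],"grip": 6},{"slide": [0,0,7.0],"rot": [0,0,0],"grip": 6},{"slide": [0,0,7.0],"rot": [0,0,0],"grip": 2},{"slide": [0,0,7.0],"rot": [0,0,0],"grip": 2},{"slide": [0,0,7.0],"rot": [0,0,0],"grip": 2},{"slide": [0,0,7.0],"rot": [0,0,0],"grip": 2}])

```text
clock: 2.15
position: [0.5091, 0.3114, 0.1367]
tcp_rot: [0.11, 0.994, 0.001, 0.001]
force: [-0.6, 1.3, 1.0]
gripper_width: 0.0369
gripper_force: 0.3
```

Emit:
send_rows(commands=[{"slide": [0,0,0],"rot": [0,0,0],"grip": 2},{"slide": [0,0,0],"rot": [0,0,0],"grip": 2},{"slide": [0,0,0],"rot": [0,0,0],"grip": 2}])

```text
clock: 2.4
position: [0.5091, 0.311, 0.1362]
tcp_rot: [0.111, 0.994, 0.0, 0.0]
force: [-1.4, 0.6, 6.7]
gripper_width: 0.0271
gripper_force: 25.0
```

Emit:
send_rows(commands=[{"slide": [0,0,-3],"rot": [0,0,0],"grip": 2},{"slide": [0,0,-6],"rot": [0,0,0],"grip": 2},{"slide": [-5.8,-20.1,-6],"rot": [0,0,0],"grip": 2},{"slide": [-5.8,-20.1,-6],"rot": [0,0,0],"grip": 2},{"slide": [-5.8,-20.1,-6],"rot": [0,0,0],"grip": 2},{"slide": [-5.8,-20.1,-6],"rot": [0,0,0],"grip": 2},{"slide": [-5.8,-20.1,-6],"rot": [0,0,0],"grip": 2},{"slide": [-5.8,-20.1,-6],"rot": [0,0,0],"grip": 2}])

```text
clock: 3.07
position: [0.5215, 0.0935, 0.196]
tcp_rot: [0.115, 0.993, -0.001, 0.0]
force: [0.1, -1.4, -0.1]
gripper_width: 0.0272
gripper_force: 25.0
```

Emit:
send_rows(commands=[{"slide": [0,0,4],"rot": [0,0,0],"grip": 2},{"slide": [0,0,8],"rot": [0,0,0],"grip": 2},{"slide": [0,0,8],"rot": [0,0,0],"grip": 2},{"slide": [0,0,8],"rot": [0,0,0],"grip": 2}])

```text
clock: 3.4
position: [0.5203, 0.1015, 0.115]
tcp_rot: [0.111, 0.994, -0.001, -0.002]
force: [-0.4, 0.2, -0.1]
gripper_width: 0.0274
gripper_force: 25.0
```

Emit:
send_rows(commands=[{"slide": [0,0,3],"rot": [0,0,0],"grip": 2},{"slide": [0,0,5],"rot": [0,0,0],"grip": 2},{"slide": [0,0,7],"rot": [0,0,0],"grip": 2},{"slide": [0,0,8.5],"rot": [0,0,0],"grip": 2},{"slide": [0,0,9.8],"rot": [0,0,0],"grip": 2},{"slide": [0,0,9.8],"rot": [0,0,0],"grip": 2},{"slide": [0,0,9.8],"rot": [0,0,0],"grip": 2}])

```text
clock: 3.98
position: [0.5223, 0.1022, 0.0192]
tcp_rot: [0.111, 0.994, 0.0, 0.001]
force: [0.3, 0.7, -0.6]
gripper_width: 0.0275
gripper_force: 25.0
```

Emit:
send_rows(commands=[{"slide": [0,0,0],"rot": [0,0,0],"grip": 3.3},{"slide": [0,0,0],"rot": [0,0,0],"grip": 3.3},{"slide": [0,0,0],"rot": [0,0,0],"grip": 3.3},{"slide": [0,0,0],"rot": [0,0,0],"grip": 3.3}])

```text
clock: 4.32
position: [0.5216, 0.102, 0.0183]
tcp_rot: [0.111, 0.994, 0.0, 0.001]
force: [-0.1, -0.1, -0.3]
gripper_width: 0.0334
gripper_force: 0.0
```

Emit:
send_rows(commands=[{"slide": [0,0,-2],"rot": [0,0,0],"grip": 3.3},{"slide": [0,0,-5],"rot": [0,0,0],"grip": 3.3},{"slide": [0,0,-9],"rot": [0,0,0],"grip": 3.3},{"slide": [0,0,-13],"rot": [0,0,0],"grip": 3.3},{"slide": [0,0,-17],"rot": [0,0,0],"grip": 6},{"slide": [0,0,-17],"rot": [0,0,0],"grip": 6},{"slide": [0,0,-17],"rot": [0,0,0],"grip": 6}])

```text
clock: 4.9
position: [0.5222, 0.1022, 0.1899]
tcp_rot: [0.111, 0.994, 0.001, 0.002]
force: [-0.4, -0.6, -0.3]
gripper_width: 0.0496
gripper_force: 0.0
```

```bash
python3 - <<'E'
from h import *
o=telemetry.get_obs();T=R.from_quat(o['tcp_rot']);print(o['position'])
yaw=np.radians(-25.6);rx=np.array([np.cos(yaw),np.sin(yaw),0]);ry=np.array([-np.sin(yaw),np.cos(yaw),0])
ax=np.cos(np.radians(25))*np.array([0,0,1])-np.sin(np.radians(25))*rx
for sg in(1,-1):
    y=sg*ry;z=-ax;x=np.cross(y,z);G=R.from_matrix(np.c_[x,y,z]);rv=(T.inv()*G).as_rotvec(degrees=True)
    print(sg,rv.round(1),G.as_quat().round(3))
# disc depths in rack frame: height vs along-slope
for n in('top','side'):
    P=cloud(n,np.load(f'pics/{n}0.npy')).reshape(-1,3)
    for c in([.6505,-.1677],[.602,-.2689],[.5533,-.3704]):
        c=np.array([*c,.0665]);d=P-c;u=d@rx*np.cos(np.radians(25))+d[:,2]*np.sin(np.radians(25));v=d@ry;h=d@ax
        r=np.hypot(u,v);q=(r>20)&(r<42)&(abs(h)<.03);k=(r<25)&(h>.012)&(h<.04)
        print(n,'disc h',np.percentile(h[q],[20,50,80]).round(4),'knob',u[k].mean().round(4),v[k].mean().round(4),np.percentile(h[k],[50,90]).round(4),k.sum())
    for c in([.6263,-.2183],):pass
s,_=snapshot('top');cv2.imwrite('pics/t2.png',s)
s,_=snapshot('side');cv2.imwrite('pics/s2.png',s)
E
```

```text
[0.52219491 0.10218013 0.18989265]
1 [  3.  -24.7  12.7] [ 0.216  0.952 -0.048  0.211]
-1 [  36.     4.3 -163.5] [ 0.952 -0.216  0.211  0.048]Traceback (most recent call last):
  File "<stdin>", line 14, in <module>
    return _quantile_unchecked(
        a, q, axis, out, overwrite_input, method, keepdims, weights)
    return _ureduce(a,
                    func=_quantile_ureduce_func,
    ...<5 lines>...
                    overwrite_input=overwrite_input,
                    method=method)
    r = func(a, **kwargs)
    result = _quantile(arr,
                       quantiles=q,
    ...<2 lines>...
                       out=out,
                       weights=wgt)
    slices_having_nans = np.isnan(arr[-1, ...])
                                  ~~~^^^^^^^^^
IndexError: index -1 is out of bounds for axis 0 with size 0
```

```bash
python3 - <<'E'
from h import *
yaw=np.radians(-25.6);C,S=np.cos(np.radians(25)),np.sin(np.radians(25));rx=np.array([np.cos(yaw),np.sin(yaw),0]);ry=np.array([-np.sin(yaw),np.cos(yaw),0])
ax=C*np.array([0,0,1])-S*rx
for n in('top','side'):
    P=cloud(n,np.load(f'pics/{n}0.npy')).reshape(-1,3)
    for c in([.6505,-.1677],[.602,-.2689],[.5533,-.3704]):
        d=P-np.array([*c,.0665]);u=d@rx*C+d[:,2]*S;v=d@ry;h=d@ax;r=np.hypot(u,v)
        q=(r>22)&(r<42)&(abs(h)<40e-3) if 0 else (r>.022)&(r<.042)&(abs(h)<.04);k=(r<.025)&(h>.018)&(h<.05)
        print(n,q.sum(),np.percentile(h[q],[20,50,80]).round(4),'knob',k.sum(),u[k].mean().round(4),v[k].mean().round(4),h[k].max().round(4))
s,_=snapshot('top');cv2.imwrite('pics/t2.png',s)
E
```

```text
top 444 [0.0092 0.0107 0.0125] knob 66 0.0018 0.0017 0.0413
top 437 [0.0091 0.0108 0.0125] knob 64 0.0019 0.0027 0.0427
top 445 [0.009  0.0108 0.0127] knob 66 0.0018 0.0045 0.0408
side 346 [0.0072 0.0092 0.0111] knob 68 0.0035 -0.0054 0.0393
side 405 [0.0076 0.0092 0.0112] knob 70 0.0038 -0.0048 0.0393
side 488 [0.0072 0.0092 0.0109] knob 83 0.004 -0.0041 0.0413
```

```bash
cat >> h.py <<'E'
yaw=np.radians(-25.6);C,S=np.cos(np.radians(25)),np.sin(np.radians(25));rx=np.array([np.cos(yaw),np.sin(yaw),0]);ry=np.array([-np.sin(yaw),np.cos(yaw),0])
ax=C*np.array([0,0,1])-S*rx
def lid(i,up):
    c=np.array([[.6505,-.1677,.0665],[.602,-.2689,.0665],[.5533,-.3704,.0665]][i])
    return c+.003*(C*rx+S*np.array([0,0,1]))+.001*ry+(.010+up)*ax
E
python3 - <<'E'
from h import *
o=telemetry.get_obs();print(o['clock'],o['position'],o['tcp_rot'])
for i in range(3):print(lid(i,.003).round(4),lid(i,.083).round(4),move(lid(i,.083)-o['position']).round(1))
E
```

```text
4.95 [0.52125905 0.10195991 0.18811582] [1.10598476e-01 9.93864923e-01 3.58371136e-04 6.02189034e-04]
[ 0.6484 -0.1656  0.0795] [ 0.6179 -0.151   0.1521] [-15.  -22.6   3.6]
[ 0.5999 -0.2668  0.0795] [ 0.5694 -0.2522  0.1521] [-12.5 -33.5   3.6]
[ 0.5512 -0.3683  0.0795] [ 0.5207 -0.3537  0.1521] [-10.  -44.5   3.6]
```

Emit:
send_rows(commands=[{"slide": [-15,-22.6,3.6],"rot": [3,-24.7,12.7],"grip": 5},{"slide": [-15,-22.6,3.6],"rot": [3,-24.7,12.7],"grip": 5},{"slide": [-15,-22.6,3.6],"rot": [3,-24.7,12.7],"grip": 5},{"slide": [-15,-22.6,3.6],"rot": [3,-24.7,12.7],"grip": 5},{"slide": [-15,-22.6,3.6],"rot": [3,-24.7,12.7],"grip": 5},{"slide": [-15,-22.6,3.6],"rot": [3,-24.7,12.7],"grip": 5},{"slide": [-15,-22.6,3.6],"rot": [3,-24.7,12.7],"grip": 5},{"slide": [-15,-22.6,3.6],"rot": [3,-24.7,12.7],"grip": 5}])

```text
clock: 5.62
position: [0.617, -0.1584, 0.1496]
tcp_rot: [0.22, 0.952, -0.051, 0.208]
force: [-1.6, 0.5, -0.4]
gripper_width: 0.05
gripper_force: 0.0
```

```bash
python3 - <<'E'
from h import *
t,_=snapshot('top');s,_=snapshot('side')
o=telemetry.get_obs();print(o['position'],o['tcp_rot'],move(lid(0,.003)-o['position']))
f=lambda a:cv2.resize(a,(400,400),interpolation=2)
cv2.imwrite('pics/g1.png',np.hstack([f(t[90:210,150:270+20]),f(s[130:230,250:350])]))
E
```

```text
[ 0.61663138 -0.15329739  0.14975807] [ 0.21776867  0.95228625 -0.05015581  0.2078752 ] [-0.1549609   0.3128656   7.79708261]
```

View pics/g1.png

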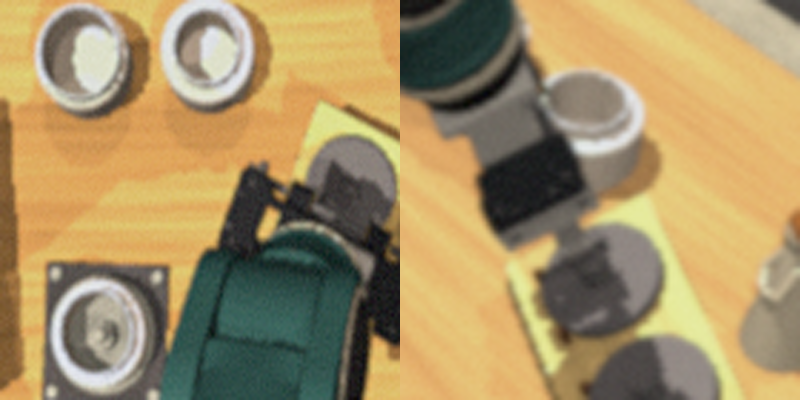

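The head stands in the canister (left crop (100,333)), and the gripper is lined up over the first lid. I'll descend and grip.

Emit:
send_rows(commands=[{"slide": [-0.1,0.3,2.5],"rot": [0,0,0],"grip": 5},{"slide": [-0.1,0.3,5],"rot": [0,0,0],"grip": 5},{"slide": [-0.1,0.3,6.5],"rot": [0,0,0],"grip": 5},{"slide": [-0.1,0.3,7.2],"rot": [0,0,0],"grip": 5},{"slide": [-0.1,0.3,7.7],"rot": [0,0,0],"grip": 5},{"slide": [-0.1,0.3,7.7],"rot": [0,0,0],"grip": 5}])

```text
clock: 6.22
position: [0.6486, -0.1629, 0.0813]
tcp_rot: [0.216, 0.953, -0.049, 0.209]
force: [-0.4, -0.5, 0.3]
gripper_width: 0.0498
gripper_force: 0.0
```

Emit:
send_rows(commands=[{"slide": [0,0,0],"rot": [0,0,0],"grip": 1.8},{"slide": [0,0,0],"rot": [0,0,0],"grip": 1.8},{"slide": [0,0,0],"rot": [0,0,0],"grip": 1.8},{"slide": [0,0,0],"rot": [0,0,0],"grip": 1.8},{"slide": [0,0,0],"rot": [0,0,0],"grip": 1.8},{"slide": [0,0,0],"rot": [0,0,0],"grip": 1.8}], squeeze=45)

```text
clock: 6.72
position: [0.6492, -0.1637, 0.0826]
tcp_rot: [0.217, 0.952, -0.049, 0.21]
force: [-3.1, 0.5, 7.3]
gripper_width: 0.0228
gripper_force: 45.0
```

Emit:
send_rows(commands=[{"slide": [0,0,-2],"rot": [0,0,0],"grip": 1.8},{"slide": [0,0,-5],"rot": [0,0,0],"grip": 1.8},{"slide": [0,0,-8],"rot": [0,0,0],"grip": 1.8},{"slide": [0,0,-8],"rot": [0,0,0],"grip": 1.8}])

```text
clock: 7.05
position: [0.6191, -0.1483, 0.1592]
tcp_rot: [0.217, 0.952, -0.049, 0.211]
force: [1.4, -0.8, 1.0]
gripper_width: 0.0235
gripper_force: 45.0
```

```bash
cat >> h.py <<'E'
def goto(p,q=(.1107,.99386,0,0)):
    o=telemetry.get_obs();T=R.from_quat(o['tcp_rot'])
    print(o['clock'],o['position'].round(4),'w',o['gripper_width'],'slide',move(np.array(p)-o['position']).round(2),'rot',(T.inv()*R.from_quat(q)).as_rotvec(degrees=True).round(1))
E
python3 -c "
from h import *
goto([.5215,.102,.130])"
```

```text
7.05 [ 0.6191 -0.1483  0.1592] w 0.023499100783992904 slide [19.02 18.34 -5.69] rot [ -2.9  24.9 -12.7]
```

Emit:
send_rows(commands=[{"slide": [19,18.3,-5.7],"rot": [-2.9,24.9,-12.7],"grip": 1.8},{"slide": [19,18.3,-5.7],"rot": [-2.9,24.9,-12.7],"grip": 1.8},{"slide": [19,18.3,-5.7],"rot": [-2.9,24.9,-12.7],"grip": 1.8},{"slide": [19,18.3,-5.7],"rot": [-2.9,24.9,-12.7],"grip": 1.8},{"slide": [19,18.3,-5.7],"rot": [-2.9,24.9,-12.7],"grip": 1.8},{"slide": [19,18.3,-5.7],"rot": [-2.9,24.9,-12.7],"grip": 1.8},{"slide": [19,18.3,-5.7],"rot": [-2.9,24.9,-12.7],"grip": 1.8},{"slide": [19,18.3,-5.7],"rot": [-2.9,24.9,-12.7],"grip": 1.8}])

```text
clock: 7.72
position: [0.5189, 0.106, 0.125]
tcp_rot: [0.108, 0.994, 0.0, -0.003]
force: [0.1, -0.1, -0.5]
gripper_width: 0.0228
gripper_force: 45.0
```

Emit:
send_rows(commands=[{"slide": [0,0,0],"rot": [0,0,0],"grip": 1.8},{"slide": [0,0,0],"rot": [0,0,0],"grip": 1.8}])

```text
clock: 7.88
position: [0.5212, 0.1004, 0.1259]
tcp_rot: [0.111, 0.994, -0.001, -0.002]
force: [-0.5, -0.4, 0.2]
gripper_width: 0.0234
gripper_force: 45.0
```

```bash
python3 - <<'E'
from h import *
goto([.5215,.102,.130])
t,dt=snapshot('top');s,ds=snapshot('side')
f=lambda a:cv2.resize(a,(400,400),interpolation=2)
cv2.imwrite('pics/g2.png',np.hstack([f(t[150:230,145:225]),f(s[125:215,165:255])]))
P=cloud('side',ds)[120:220,160:260].reshape(-1,3)
q=P[(P[:,2]>.1)&(P[:,2]<.135)&(abs(P[:,0]-.52)<.08)&(abs(P[:,1]-.1)<.08)]
c=q.mean(0);print(len(q),c,cv2.minEnclosingCircle(q[:,:2].astype(np.float32)),np.linalg.svd(q-c,full_matrices=False)[2][2])
E
```

```text
7.8833 [0.5212 0.1004 0.1259] w 0.023394551870039967 slide [ 0.01  0.16 -0.41] rot [-0.1 -0.2 -0.1]
476 [0.512447   0.08748197 0.12005151] ((0.5196058750152588, 0.09553200006484985), 0.049732450395822525) [ 0.01619406  0.02320744 -0.9995995 ]
```

View pics/g2.png

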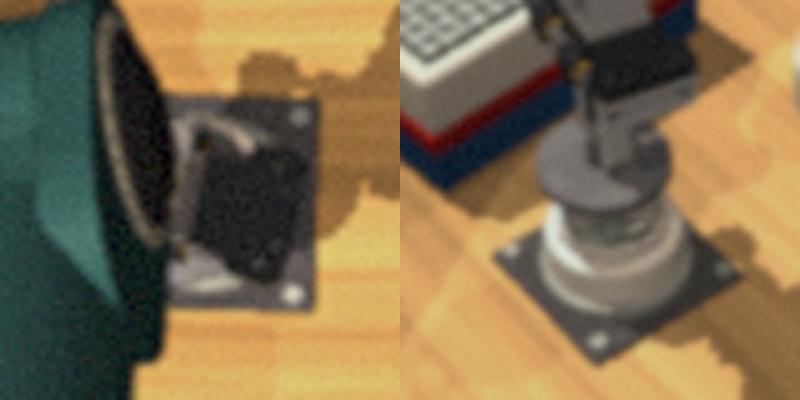

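The left crop is mostly hidden by the arm. The right crop shows the lid held level above the mouth, disc centre about side px (211,162).

```bash
python3 - <<'E'
from h import *
print(ray('side',211.1,162.1,.118))
ds=snapshot('side')[1];P=cloud('side',ds)[120:225,160:260].reshape(-1,3)
from scipy.optimize import least_squares
q=P[(P[:,2]>.112)&(P[:,2]<.127)&(np.hypot(P[:,0]-.52,P[:,1]-.1)<.07)][:,:2].astype(np.float32)
h=cv2.convexHull(q)[:,0]
front=h[(h-[.52,.097])@[-.67,-.74]>-.01]
r=least_squares(lambda c:np.hypot(*(front-c).T)-.048,[.52,.1],loss='soft_l1',f_scale=.001);print('lid side',r.x,len(front))
# canister rim from the initial side picture, same way
P=cloud('side',np.load('pics/side0.npy'))[140:220,170:250].reshape(-1,3)
q=P[(P[:,2]>.057)&(P[:,2]<.067)&(np.hypot(P[:,0]-.52,P[:,1]-.1)<.055)][:,:2]
print(len(q));h=cv2.convexHull(q.astype(np.float32))[:,0]
for rr in(.0365,.040,.0435):
    r=least_squares(lambda c:np.hypot(*(h-c).T)-rr,[.52,.1],loss='soft_l1',f_scale=.001);print('rim side',rr,r.x,r.cost)
E
```

```text
[0.51667301 0.09122121 0.118     ]
lid side [0.51960043 0.09518014] 14
103
rim side 0.0365 [0.52322018 0.09817223] 6.477568968350223e-05
rim side 0.04 [0.52426362 0.09905979] 8.205650495853424e-06
rim side 0.0435 [0.52582691 0.09866862] 4.5644380183015764e-05
```

Emit:
send_rows(commands=[{"slide": [-0.3,0.3,2],"rot": [0,0,0],"grip": 1.8},{"slide": [-0.3,0.3,3.5],"rot": [0,0,0],"grip": 1.8},{"slide": [-0.3,0.3,4.2],"rot": [0,0,0],"grip": 1.8},{"slide": [-0.3,0.3,4.2],"rot": [0,0,0],"grip": 1.8},{"slide": [-0.3,0.3,4.2],"rot": [0,0,0],"grip": 1.8}])

```text
clock: 8.45
position: [0.5245, 0.1028, 0.0841]
tcp_rot: [0.111, 0.994, -0.001, -0.002]
force: [0.6, -0.2, -0.2]
gripper_width: 0.023
gripper_force: 45.0
```

Emit:
send_rows(commands=[{"slide": [0,0,0.2],"rot": [0,0,0],"grip": 1.8},{"slide": [0,0,0.4],"rot": [0,0,0],"grip": 1.8},{"slide": [0,0,0.6],"rot": [0,0,0],"grip": 1.8},{"slide": [0,0,0.6],"rot": [0,0,0],"grip": 1.8}])

```text
clock: 8.78
position: [0.5244, 0.1034, 0.0779]
tcp_rot: [0.111, 0.994, -0.0, -0.002]
force: [-0.2, 0.9, 0.2]
gripper_width: 0.023
gripper_force: 45.0
```

Emit:
send_rows(commands=[{"slide": [0,0,0.1],"rot": [0,0,0],"grip": 1.8},{"slide": [0,0,0.2],"rot": [0,0,0],"grip": 1.8},{"slide": [0,0,0.2],"rot": [0,0,0],"grip": 1.8}])

```text
clock: 9.03
position: [0.5246, 0.1033, 0.0775]
tcp_rot: [0.111, 0.994, -0.0, -0.002]
force: [-10.7, -3.2, 31.4]
gripper_width: 0.0229
gripper_force: 45.0
```

Emit:
send_rows(commands=[{"slide": [0,0,0.1],"rot": [0,0,0],"grip": 1.8},{"slide": [0,0,0.2],"rot": [0,0,0],"grip": 1.8},{"slide": [0,0,0.2],"rot": [0,0,0],"grip": 1.8}])

```text
clock: 9.28
position: [0.5255, 0.1031, 0.0767]
tcp_rot: [0.111, 0.994, 0.0, -0.001]
force: [-14.5, -4.7, 49.8]
gripper_width: 0.0235
gripper_force: 45.0
```

Emit:
send_rows(commands=[{"slide": [0,0,-0.35],"rot": [0,0,0],"grip": 1.8},{"slide": [0,0,-0.35],"rot": [0,0,0],"grip": 1.8}])

```text
clock: 9.45
position: [0.5248, 0.1034, 0.0783]
tcp_rot: [0.111, 0.994, -0.0, -0.001]
force: [0.5, 0.6, -1.6]
gripper_width: 0.023
gripper_force: 45.0
```

```bash
python3 - <<'E'
from h import *
goto([.5215,.102,.130])
s,ds=snapshot('side');P=cloud('side',ds)[130:235,160:260].reshape(-1,3)
q=P[(P[:,2]>.055)&(P[:,2]<.095)&(np.hypot(P[:,0]-.52,P[:,1]-.1)<.055)]
w=q[(q[:,2]>.064)];print(len(w),np.percentile(w[:,2],[10,30,50,70,90]).round(4))
cam=get_calibration('side')['cam_to_world'][:3,3]
w=w[w[:,2]>.068];A=np.c_[w[:,:2]-[.522,.102],np.ones(len(w))];print('plane',np.linalg.lstsq(A,w[:,2],rcond=None)[0].round(4))
cv2.imwrite('pics/g3.png',cv2.resize(s[140:220,170:260],None,fx=6,fy=6,interpolation=2))
E
```

```text
9.45 [0.5248 0.1034 0.0783] w 0.023045435209798678 slide [ 0.3  -0.22 -5.17] rot [-0.  -0.1 -0. ]
455 [0.0696 0.0719 0.0732 0.0748 0.0768]
plane [0.0011 0.0035 0.0742]
```

View pics/g3.png

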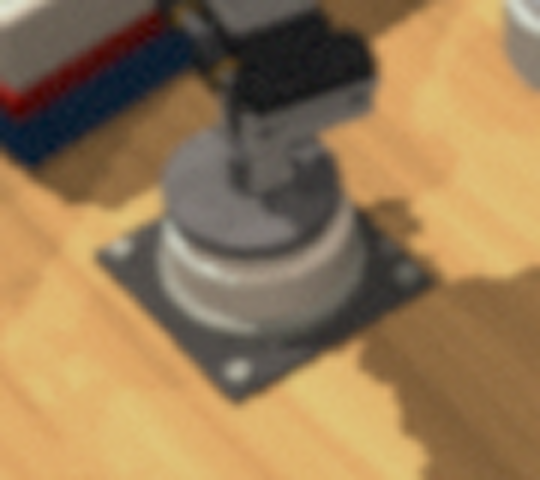

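The crop shows the disc centre at about crop column 253 and the canister body at about 262, with the lid standing some 7 mm high. I'll check the centring by projection.

```bash
cat >> h.py <<'E'
def proj(n,p):
    c=get_calibration(n);T=np.linalg.inv(c['cam_to_world']);q=T[:3,:3]@np.array(p)+T[:3,3]
    return np.array([c['cx']-c['fx']*q[0]/q[2],c['cy']+c['fy']*q[1]/q[2]])
E
python3 - <<'E'
from h import *
for p in([.522,.102,.03],[.522,.102,.062],[.522,.102,.072],[.5248,.1034,.072]):print(p,proj('side',p),proj('top',p))
s,_=snapshot('side')
for r in(170,174,178):print(r,'lid',s[r,190:235].mean(1).astype(int))
for r in(184,188):print(r,'can',s[r,190:240].mean(1).astype(int))
s0=cv2.imread('pics/side0.png')
for r in(184,188):print(r,'can0',s0[r,190:240].mean(1).astype(int))
E
```

```text
[0.522, 0.102, 0.03] [212.26163201 178.6156412 ] [185.33636665 189.638736  ]
[0.522, 0.102, 0.062] [211.58804945 171.84366599] [183.36566082 189.20034589]
[0.522, 0.102, 0.072] [211.37283558 169.67997718] [182.72673188 189.058214  ]
[0.5248, 0.1034, 0.072] [211.80578188 169.02321892] [182.25752188 188.12376075]
170 lid [104 107 107 108 111 113 116 118 120 116 114 114 113 115 117 115 111 101
  82  64  58  73  91  93  91  89  84  84  77  67  62  60  56  58  56  64
  93 126 147 149 148 149 149 150 148]
174 lid [145 163 171 172 173 169 152 128 117 121 123 124 121 118 115 115 117 116
 112 112 114 110 106  90  73  68  68  72  72  71  73  71  68  72  66  67
  93 117 114  98 101 101  90  85  90]
178 lid [159 142 126 106  92  89 104 142 155 127 101 102 110 113 115 114 117 117
 120 122 121 124 123 123 125 123 121 119 107  89  74  60  59  74 105 131
 143 130 102  75  58  48  60  71  85]
184 can [ 83  79  78  78  79  89 116 144 146 137 140 159 172 181 187 175 153 139
 129 130 125 121 121 124 128 130 133 138 143 149 150 145 133 118 108 102
  96  94  94  93  76  52  49  49  50  58  77  88  87  83]
188 can [132 107  91  80  78  77  84 112 141 154 152 139 131 123 124 122 125 127
 128 128 126 126 124 124 122 121 121 121 119 115 113 110 109 104 102 103
 103  96  82  65  53  50  48  52  49  49  53  56  56  58]
184 can0 [ 76  73  72  72  71  81 109 134 139 128 131 151 174 191 202 204 201 192
 189 186 178 169 160 150 145 151 172 188 187 186 182 171 149 126 112  95
  88  86  86  88  70  54  48  59  72  92 120 140 141 133]
188 can0 [123 100  79  75  72  74  80 102 131 144 141 128 119 117 117 114 114 117
 118 119 117 118 121 121 117 115 115 111 109 108 106 105  98  98  96  96
  94  87  74  58  49  47  49  65  77  80  78  76  72  70]
```

```bash
python3 - <<'E'
from h import *
a=np.array([.522,.102,0]);d=np.array([-.67,-.74,0])
print(proj('side',a+d*.048+[0,0,.070]),proj('side',a+d*.050+[0,0,.012]),proj('side',a+d*.050+[0,0,.006]))
s,_=snapshot('side')
print('col',s[172:204,212].mean(1).astype(int));print('col',s[172:204,208].mean(1).astype(int))
print(cv2.imread('pics/side0.png')[176:204,212].mean(1).astype(int))
E
```

```text
[210.13679788 181.26681849] [211.36533185 193.87388635] [211.49358521 195.08652196]
col [ 79  78 101 112 118 120 123 122 115  93  74  92 120 140 150 138 127 125
 122 121 117 115 120 103  84  71  79  82  92  92  82  73]
col [106 114 114 115 115 116 119 122 116  91  73 100 128 151 165 148 126 124
 119 125 130 149 138 103  79  74  78  90 117 145 140 109]
[ 99 131 143 151 156 157 137 130 160 193 192 153 121 116 115 113 111 107
 112  97  75  68  73  79  83  86  79  68]
```

Emit:
send_rows(commands=[{"slide": [-0.1,-0.15,-0.2],"rot": [0,0,0],"grip": 1.8},{"slide": [-0.1,-0.15,0],"rot": [0,0,0],"grip": 1.8},{"slide": [-0.1,-0.15,0.1],"rot": [0,0,0],"grip": 1.8},{"slide": [-0.1,-0.15,0.2],"rot": [0,0,0],"grip": 1.8},{"slide": [-0.1,-0.15,0.2],"rot": [0,0,0],"grip": 1.8}])

```text
clock: 10.02
position: [0.5253, 0.1014, 0.0768]
tcp_rot: [0.111, 0.994, -0.0, -0.002]
force: [-13.0, -4.5, 34.6]
gripper_width: 0.0232
gripper_force: 45.0
```

Emit:
send_rows(commands=[{"slide": [0.4,0,-0.4],"rot": [0,0,0],"grip": 1.8},{"slide": [0.4,0,-0.2],"rot": [0,0,0],"grip": 1.8},{"slide": [0.4,0,-0.1],"rot": [0,0,0],"grip": 1.8},{"slide": [0.4,0,0],"rot": [0,0,0],"grip": 1.8},{"slide": [0.4,0,0.05],"rot": [0,0,0],"grip": 1.8},{"slide": [0.4,0,0.05],"rot": [0,0,0],"grip": 1.8}])

```text
clock: 10.52
position: [0.5211, 0.1028, 0.0765]
tcp_rot: [0.111, 0.994, -0.0, -0.002]
force: [-19.3, -2.7, 49.7]
gripper_width: 0.023
gripper_force: 45.0
```

Emit:
send_rows(commands=[{"slide": [0,0,-2],"rot": [0,0,0],"grip": 1.8},{"slide": [0,0,-4],"rot": [0,0,0],"grip": 1.8},{"slide": [4,-3.9,-4],"rot": [0,0,0],"grip": 1.8},{"slide": [11.4,-11.1,-4],"rot": [0,0,0],"grip": 1.8},{"slide": [11.4,-11.1,-4],"rot": [0,0,0],"grip": 1.8},{"slide": [11.4,-11.1,-4],"rot": [0,0,0],"grip": 1.8},{"slide": [11.4,-11.1,-4],"rot": [0,0,0],"grip": 1.8},{"slide": [11.4,-11.1,-4],"rot": [0,0,0],"grip": 1.8}])

```text
clock: 11.18
position: [0.3848, 0.0189, 0.1155]
tcp_rot: [0.112, 0.994, -0.0, -0.002]
force: [1.1, 0.3, -0.3]
gripper_width: 0.0232
gripper_force: 45.0
```

Emit:
send_rows(commands=[{"slide": [0,0,3.5],"rot": [0,0,0],"grip": 1.8},{"slide": [0,0,7],"rot": [0,0,0],"grip": 1.8},{"slide": [0,0,8.5],"rot": [0,0,0],"grip": 1.8},{"slide": [0,0,9.2],"rot": [0,0,0],"grip": 1.8},{"slide": [0,0,9.2],"rot": [0,0,0],"grip": 1.8}])

```text
clock: 11.6
position: [0.385, 0.0195, 0.0222]
tcp_rot: [0.111, 0.994, -0.001, -0.003]
force: [-0.6, -1.2, -0.5]
gripper_width: 0.0232
gripper_force: 45.0
```

Emit:
send_rows(commands=[{"slide": [0,0,0.2],"rot": [0,0,0],"grip": 1.8},{"slide": [0,0,0.2],"rot": [0,0,0],"grip": 5},{"slide": [0,0,0.2],"rot": [0,0,0],"grip": 5},{"slide": [0,0,0.2],"rot": [0,0,0],"grip": 5},{"slide": [0,0,-2],"rot": [0,0,0],"grip": 5},{"slide": [0,0,-6],"rot": [0,0,0],"grip": 5},{"slide": [0,0,-10],"rot": [0,0,0],"grip": 5},{"slide": [0,0,-13],"rot": [0,0,0],"grip": 5}])

```text
clock: 12.27
position: [0.386, 0.0192, 0.1568]
tcp_rot: [0.111, 0.994, -0.0, -0.001]
force: [0.9, 0.6, -0.2]
gripper_width: 0.0496
gripper_force: 0.0
```

```bash
python3 - <<'E'
from h import *
y=ry;z=-ax;x=np.cross(y,z);q=R.from_matrix(np.c_[x,y,z]).as_quat();print(q)
goto(lid(1,.083),q)
E
```

```text
[ 0.21629691  0.95203442 -0.04795187  0.21106095]
12.2667 [0.386  0.0192 0.1568] w 0.049641100403520065 slide [-23.88 -22.42   0.45] rot [  2.8 -25.   12.6]
```

Emit:
send_rows(commands=[{"slide": [-23.9,-22.4,0.4],"rot": [2.8,-25,12.6],"grip": 5},{"slide": [-23.9,-22.4,0.4],"rot": [2.8,-25,12.6],"grip": 5},{"slide": [-23.9,-22.4,0.4],"rot": [2.8,-25,12.6],"grip": 5},{"slide": [-23.9,-22.4,0.4],"rot": [2.8,-25,12.6],"grip": 5},{"slide": [-23.9,-22.4,0.4],"rot": [2.8,-25,12.6],"grip": 5},{"slide": [-23.9,-22.4,0.4],"rot": [2.8,-25,12.6],"grip": 5},{"slide": [-23.9,-22.4,0.4],"rot": [2.8,-25,12.6],"grip": 5},{"slide": [-23.9,-22.4,0.4],"rot": [2.8,-25,12.6],"grip": 5}])

```text
clock: 12.93
position: [0.5661, -0.246, 0.1497]
tcp_rot: [0.215, 0.952, -0.048, 0.211]
force: [1.1, 2.2, -0.1]
gripper_width: 0.0501
gripper_force: 0.0
```

Emit:
send_rows(commands=[{"slide": [0,0,0],"rot": [0,0,0],"grip": 5},{"slide": [0,0,0],"rot": [0,0,0],"grip": 5}])

```text
clock: 13.1
position: [0.5647, -0.2476, 0.1492]
tcp_rot: [0.218, 0.952, -0.049, 0.21]
force: [-0.2, 1.0, 0.1]
gripper_width: 0.0499
gripper_force: 0.0
```

```bash
python3 - <<'E'
from h import *
goto(lid(1,.003),[ 0.21629691,0.95203442,-0.04795187,0.21106095])
E
```

```text
13.1 [ 0.5647 -0.2476  0.1492] w 0.04985355193213302 slide [-0.7  -0.18  8.01] rot [-0.2 -0.1 -0.1]
```

Emit:
send_rows(commands=[{"slide": [-0.4,-0.2,2.5],"rot": [0,0,0],"grip": 5},{"slide": [-0.4,-0.2,5],"rot": [0,0,0],"grip": 5},{"slide": [-0.4,-0.2,6.5],"rot": [0,0,0],"grip": 5},{"slide": [-0.4,-0.2,7.3],"rot": [0,0,0],"grip": 5},{"slide": [-0.4,-0.2,7.7],"rot": [0,0,0],"grip": 5},{"slide": [-0.4,-0.2,7.7],"rot": [0,0,0],"grip": 5}])

```text
clock: 13.6
position: [0.5964, -0.2616, 0.081]
tcp_rot: [0.215, 0.952, -0.049, 0.21]
force: [0.3, 0.2, 0.6]
gripper_width: 0.05
gripper_force: 0.0
```

Emit:
send_rows(commands=[{"slide": [0,0,0],"rot": [0,0,0],"grip": 1.8},{"slide": [0,0,0],"rot": [0,0,0],"grip": 1.8},{"slide": [0,0,0],"rot": [0,0,0],"grip": 1.8},{"slide": [0,0,0],"rot": [0,0,0],"grip": 1.8},{"slide": [0,0,0],"rot": [0,0,0],"grip": 1.8},{"slide": [0,0,0],"rot": [0,0,0],"grip": 1.8}])

```text
clock: 14.1
position: [0.5967, -0.2625, 0.0815]
tcp_rot: [0.216, 0.952, -0.049, 0.211]
force: [-3.2, -0.2, 6.8]
gripper_width: 0.023
gripper_force: 45.0
```

Emit:
send_rows(commands=[{"slide": [0,0,-2],"rot": [0,0,0],"grip": 1.8},{"slide": [0,0,-5],"rot": [0,0,0],"grip": 1.8},{"slide": [0,0,-8],"rot": [0,0,0],"grip": 1.8},{"slide": [0,0,-8],"rot": [0,0,0],"grip": 1.8}])

```text
clock: 14.43
position: [0.5663, -0.2478, 0.158]
tcp_rot: [0.216, 0.952, -0.049, 0.212]
force: [0.9, -0.9, 0.8]
gripper_width: 0.023
gripper_force: 45.0
```

```bash
python3 - <<'E'
from h import *
goto([.5235,.103,.126])
E
```

```text
14.4333 [ 0.5663 -0.2478  0.158 ] w 0.022976203334731684 slide [18.54 29.8  -5.2 ] rot [ -2.9  25.1 -12.6]
```

Emit:
send_rows(commands=[{"slide": [18.5,29.8,-5.2],"rot": [-2.9,25.1,-12.6],"grip": 1.8},{"slide": [18.5,29.8,-5.2],"rot": [-2.9,25.1,-12.6],"grip": 1.8},{"slide": [18.5,29.8,-5.2],"rot": [-2.9,25.1,-12.6],"grip": 1.8},{"slide": [18.5,29.8,-5.2],"rot": [-2.9,25.1,-12.6],"grip": 1.8},{"slide": [18.5,29.8,-5.2],"rot": [-2.9,25.1,-12.6],"grip": 1.8},{"slide": [18.5,29.8,-5.2],"rot": [-2.9,25.1,-12.6],"grip": 1.8},{"slide": [18.5,29.8,-5.2],"rot": [-2.9,25.1,-12.6],"grip": 1.8},{"slide": [18.5,29.8,-5.2],"rot": [-2.9,25.1,-12.6],"grip": 1.8}])

```text
clock: 15.1
position: [0.5253, 0.0838, 0.1234]
tcp_rot: [0.111, 0.994, 0.001, -0.003]
force: [0.5, -0.5, -0.6]
gripper_width: 0.023
gripper_force: 45.0
```

Emit:
send_rows(commands=[{"slide": [0,0,0],"rot": [0,0,0],"grip": 1.8},{"slide": [0,0,0],"rot": [0,0,0],"grip": 1.8}])

```text
clock: 15.27
position: [0.5253, 0.0845, 0.1234]
tcp_rot: [0.108, 0.994, 0.001, -0.003]
force: [-0.2, -1.0, -0.9]
gripper_width: 0.0227
gripper_force: 45.0
```

```bash
python3 - <<'E'
from h import *
from scipy.optimize import least_squares
goto([.5235,.103,.126])
s,ds=snapshot('side');P=cloud('side',ds)[110:235,150:270].reshape(-1,3)
o=telemetry.get_obs();p=o['position']
q=P[(abs(P[:,2]-p[2]+.006)<.008)&(np.hypot(P[:,0]-p[0],P[:,1]-p[1])<.06)]
print(len(q),np.median(q[:,2]));q=q[:,:2].astype(np.float32)
h=cv2.convexHull(q)[:,0];front=h[(h-p[:2])@[-.67,-.74]>-.01]
r=least_squares(lambda c:np.hypot(*(front-c).T)-.048,p[:2],loss='soft_l1',f_scale=.001);print('lid side',r.x,r.x-p[:2],len(front))
E
```

```text
15.2667 [0.5253 0.0845 0.1234] w 0.022730536648858723 slide [ 0.58  1.77 -0.26] rot [ 0.  -0.4  0.3]
457 0.11657895510810712
lid side [0.52813396 0.07856914] [ 0.0024315  -0.00392075] 16
```

Emit:
send_rows(commands=[{"slide": [0.7,1.85,0],"rot": [0,0,0],"grip": 1.8},{"slide": [0.7,1.85,1.5],"rot": [0,0,0],"grip": 1.8},{"slide": [0.7,1.85,3],"rot": [0,0,0],"grip": 1.8},{"slide": [0.7,1.85,3.8],"rot": [0,0,0],"grip": 1.8},{"slide": [0.7,1.85,3.8],"rot": [0,0,0],"grip": 1.8}])

```text
clock: 15.73
position: [0.5223, 0.1001, 0.0844]
tcp_rot: [0.112, 0.994, -0.0, -0.004]
force: [-0.4, -0.6, -0.5]
gripper_width: 0.0226
gripper_force: 45.0
```

Emit:
send_rows(commands=[{"slide": [0,0,0.2],"rot": [0,0,0],"grip": 1.8},{"slide": [0,0,0.4],"rot": [0,0,0],"grip": 1.8},{"slide": [0,0,0.6],"rot": [0,0,0],"grip": 1.8},{"slide": [0,0,0.6],"rot": [0,0,0],"grip": 1.8}])

```text
clock: 16.07
position: [0.5232, 0.1017, 0.0808]
tcp_rot: [0.111, 0.994, 0.001, -0.002]
force: [-4.6, 2.2, 10.9]
gripper_width: 0.0231
gripper_force: 45.0
```

Emit:
send_rows(commands=[{"slide": [0,0,0.1],"rot": [0,0,0],"grip": 1.8},{"slide": [0,0,0.2],"rot": [0,0,0],"grip": 1.8},{"slide": [0,0,0.2],"rot": [0,0,0],"grip": 1.8}])

```text
clock: 16.32
position: [0.5236, 0.1018, 0.0801]
tcp_rot: [0.111, 0.994, 0.001, -0.002]
force: [-12.3, -0.5, 30.0]
gripper_width: 0.0228
gripper_force: 45.1
```

Emit:
send_rows(commands=[{"slide": [0,0.3,-0.3],"rot": [0,0,0],"grip": 1.8},{"slide": [0,0.3,-0.2],"rot": [0,0,0],"grip": 1.8},{"slide": [0,0.3,-0.1],"rot": [0,0,0],"grip": 1.8},{"slide": [0,0.3,-0.1],"rot": [0,0,0],"grip": 1.8}])

```text
clock: 16.65
position: [0.524, 0.1039, 0.0802]
tcp_rot: [0.111, 0.994, 0.001, -0.002]
force: [-8.3, -4.5, 21.4]
gripper_width: 0.0231
gripper_force: 45.1
```

Emit:
send_rows(commands=[{"slide": [0.3,0,-0.2],"rot": [0,0,0],"grip": 1.8},{"slide": [0.3,0,-0.1],"rot": [0,0,0],"grip": 1.8},{"slide": [0.3,0,0],"rot": [0,0,0],"grip": 1.8},{"slide": [0.3,0,0],"rot": [0,0,0],"grip": 1.8}])

```text
clock: 16.98
position: [0.5215, 0.1046, 0.0797]
tcp_rot: [0.111, 0.994, 0.001, -0.002]
force: [-2.3, -5.4, 13.3]
gripper_width: 0.0232
gripper_force: 45.1
```

Emit:
send_rows(commands=[{"slide": [-0.5,0,-0.2],"rot": [0,0,0],"grip": 1.8},{"slide": [-0.5,0,-0.1],"rot": [0,0,0],"grip": 1.8},{"slide": [-0.5,0,0],"rot": [0,0,0],"grip": 1.8},{"slide": [-0.5,0,0],"rot": [0,0,0],"grip": 1.8}])

```text
clock: 17.32
position: [0.524, 0.1033, 0.0794]
tcp_rot: [0.111, 0.994, -0.0, -0.004]
force: [-18.9, -6.4, 28.7]
gripper_width: 0.0228
gripper_force: 45.1
```

```bash
python3 - <<'E'
from h import *
s,ds=snapshot('side');P=cloud('side',ds)[130:235,160:260].reshape(-1,3)
w=P[(P[:,2]>.066)&(P[:,2]<.09)&(np.hypot(P[:,0]-.52,P[:,1]-.1)<.05)]
A=np.c_[w[:,:2]-[.522,.102],np.ones(len(w))];print('plane',np.linalg.lstsq(A,w[:,2],rcond=None)[0].round(4),np.median(w[:,2]))
for r in(171,174,178):print(r,s[r,190:235].mean(1).astype(int))
E
```

```text
plane [0.0515 0.0155 0.0742] 0.07354861011640978
171 [107 107 108 113 122 138 150 148 134 122 118 119 119 118 114 119 116 116
 113 103  90  90  95  88  76  69  67  66  66  67  64  58  58  60  58  61
  70  87 119 144 149 147 147 147 148]
174 [145 161 171 172 172 171 174 176 157 127 121 126 123 121 118 118 119 117
 116 116 117 116 111  94  78  74  72  72  72  73  70  72  71  73  70  67
  72  86  92  97 104 109 102  91  88]
178 [155 143 126 106  93  89 107 154 197 203 166 114  97 105 111 114 117 117
 120 120 123 124 122 125 125 124 122 118 111  98  85  68  65  72  93 120
 131 123 100  77  57  52  59  71  87]
```

Emit:
send_rows(commands=[{"slide": [0.5,-0.2,-0.3],"rot": [0,0,0],"grip": 1.8},{"slide": [0.5,-0.2,-0.3],"rot": [0,0,0],"grip": 1.8},{"slide": [0.5,-0.2,-0.1],"rot": [0,0,0],"grip": 1.8},{"slide": [0.5,-0.2,0],"rot": [0,0,0],"grip": 1.8},{"slide": [0.5,-0.2,0],"rot": [0,0,0],"grip": 1.8}])

```text
clock: 17.78
position: [0.5205, 0.1032, 0.0786]
tcp_rot: [0.111, 0.994, 0.001, -0.003]
force: [0.8, -0.9, -0.4]
gripper_width: 0.0236
gripper_force: 44.9
```

Emit:
send_rows(commands=[{"slide": [0,0,0.1],"rot": [0,0,0],"grip": 1.8},{"slide": [0,0,0.1],"rot": [0,0,0],"grip": 1.8}])

```text
clock: 17.95
position: [0.5205, 0.1032, 0.0778]
tcp_rot: [0.111, 0.994, 0.0, -0.002]
force: [2.2, -0.8, 0.2]
gripper_width: 0.0235
gripper_force: 44.9
```

Emit:
send_rows(commands=[{"slide": [0,0,0.15],"rot": [0,0,0],"grip": 1.8},{"slide": [0,0,0.3],"rot": [0,0,0],"grip": 1.8},{"slide": [0,0,0.3],"rot": [0,0,0],"grip": 1.8}])

```text
clock: 18.2
position: [0.5199, 0.1031, 0.0745]
tcp_rot: [0.111, 0.994, 0.0, -0.003]
force: [1.0, -1.7, -3.3]
gripper_width: 0.023
gripper_force: 44.9
```

Emit:
send_rows(commands=[{"slide": [0,0,0.15],"rot": [0,0,0],"grip": 1.8},{"slide": [0,0,0.15],"rot": [0,0,0],"grip": 1.8}])

```text
clock: 18.37
position: [0.5199, 0.1031, 0.0731]
tcp_rot: [0.111, 0.994, 0.0, -0.003]
force: [0.2, -1.5, -3.3]
gripper_width: 0.0231
gripper_force: 44.9
```

Emit:
send_rows(commands=[{"slide": [0,0,0.1],"rot": [0,0,0],"grip": 1.8},{"slide": [0,0,0.2],"rot": [0,0,0],"grip": 1.8},{"slide": [0,0,0.2],"rot": [0,0,0],"grip": 1.8}])

```text
clock: 18.62
position: [0.5206, 0.1032, 0.0718]
tcp_rot: [0.111, 0.994, 0.001, -0.002]
force: [-0.1, -2.0, 4.8]
gripper_width: 0.0228
gripper_force: 45.0
```

```bash
cat > pl.py <<'E'
from h import *
s,ds=snapshot('side');P=cloud('side',ds)[130:235,160:260].reshape(-1,3)
w=P[(P[:,2]>.058)&(P[:,2]<.09)&(np.hypot(P[:,0]-.519,P[:,1]-.098)<.05)]
A=np.c_[w[:,:2]-[.522,.102],np.ones(len(w))];k=abs(w[:,2]-np.median(w[:,2]))<.006
print('plane',np.linalg.lstsq(A[k],w[k,2],rcond=None)[0].round(4),np.median(w[:,2]))
E
python3 pl.py
```

```text
plane [0.0074 0.0044 0.0663] 0.06636720556581821
```

The disc top reads 66 mm, which is flush on the rim. I'll press a little more, release and lift.

Emit:
send_rows(commands=[{"slide": [0,0,0.15],"rot": [0,0,0],"grip": 1.8},{"slide": [0,0,0.15],"rot": [0,0,0],"grip": 1.8}])

```text
clock: 18.83
position: [0.521, 0.1032, 0.0712]
tcp_rot: [0.111, 0.994, 0.001, -0.002]
force: [-4.1, -3.9, 21.6]
gripper_width: 0.0231
gripper_force: 45.0
```

Emit:
send_rows(commands=[{"slide": [0,0,-0.15],"rot": [0,0,0],"grip": 1.8},{"slide": [0,0,-0.15],"rot": [0,0,0],"grip": 5},{"slide": [0,0,-0.15],"rot": [0,0,0],"grip": 5},{"slide": [0,0,-0.15],"rot": [0,0,0],"grip": 5},{"slide": [0,0,-2],"rot": [0,0,0],"grip": 5},{"slide": [0,0,-5],"rot": [0,0,0],"grip": 5},{"slide": [0,0,-9],"rot": [0,0,0],"grip": 5},{"slide": [0,0,-13],"rot": [0,0,0],"grip": 5}])

```text
clock: 19.5
position: [0.5201, 0.1029, 0.201]
tcp_rot: [0.111, 0.994, 0.0, -0.003]
force: [-0.2, -0.5, 1.6]
gripper_width: 0.0499
gripper_force: 0.0
```

Emit:
send_rows(commands=[{"slide": [4,0,-4],"rot": [0,0,0],"grip": 5},{"slide": [8,0,-6],"rot": [0,0,0],"grip": 5},{"slide": [12,0,-6],"rot": [0,0,0],"grip": 5},{"slide": [12,0,-6],"rot": [0,0,0],"grip": 5},{"slide": [12,0,-6],"rot": [0,0,0],"grip": 5}])

```text
clock: 19.92
position: [0.4018, 0.1304, 0.2617]
tcp_rot: [0.109, 0.994, 0.001, -0.002]
force: [0.4, 0.9, 0.7]
gripper_width: 0.0499
gripper_force: 0.0
```

```bash
python3 pl.py; python3 - <<'E'
from h import *
s,_=snapshot('side');cv2.imwrite('pics/end.png',cv2.resize(s[80:320,80:400],None,fx=2.4,fy=2.4,interpolation=2))
E
```

```text
plane [0.0095 0.0061 0.0661] 0.06633151686489402
```

View pics/end.png

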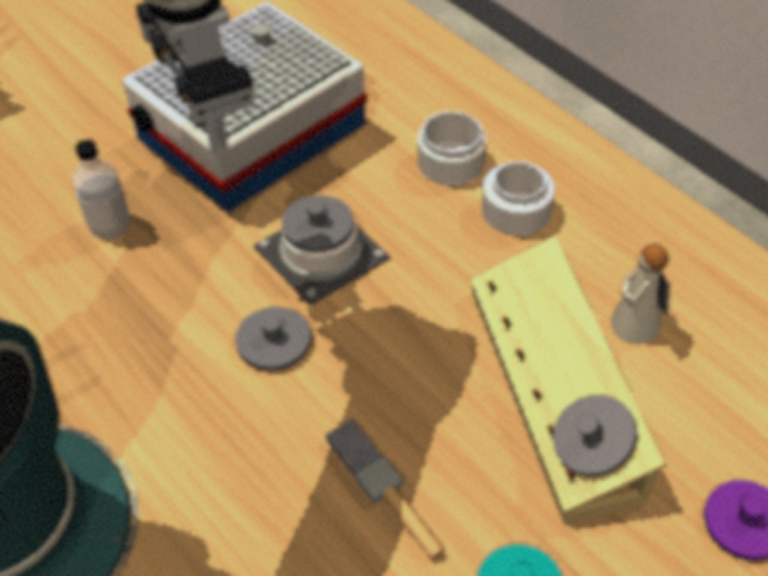

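The canister at crop (318,235) is closed with its lid flat. The rejected lid lies on the bench at (275,338), the third is still on the rack at (595,435), and the bystanders have not moved.

```bash
python3 -c "
from rig import robot
print(robot.job_done())"
```

```text
the job is handed in; nothing more can be done
None
```

Job handed in at about 20 s of the 72 s: the grinding head is in the clamped canister and the second lid I tried snapped home, flat on the rim; the rejected lid is on the bench, the third is still on the rack, and the figurine, bottle and brush looked unmoved; test presses reached about 50 N through the held lid, above the suggested 15 N.

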